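Point out the short bolt behind the mesh gate

ROBOT

A 6-joint arm with a two-finger parallel gripper is mounted at the origin on the work surface. World frame = base frame: x ahead of the robot, y to its left, z up, the work surface at z = 0. Lengths are in mm, angles in rad, forces in N, time in s.
With the tool pointing down it reaches from about 350 to 925 mm from the base axis. Payload 6.4 kg.
Tool frame: the origin (TCP) lies between the finger pads, 19 mm behind the fingertips; this is the grasp point; z points along the fingers, y is the line along which they close (so a half turn about z gives the same grasp; the last joint's range is limited). The gripper opens to 94 mm and grips with 3 to 60 N. Pads are 16 mm wide; open, the fingers measure 119 mm over their backs; the gripper's body (75 mm by 177 mm) begins 78 mm behind the grasp point.
Start: joints at [-1.495, 0.245, 1.558, -0, 1.339, -0.174], TCP at [160.691, -629.835, 224.255] pointing down, gripper open.
Joint ranges: [-3.13, 3.13], [-1.02, 2.26], [0.13, 2.54], [-0.95, 4.09], [0.21, 2.88], [-2.74, 2.74]. Speed limits (rad/s): [2.57, 2.57, 3.14, 3.14, 3.14, 3.14].

INTERFACE

Orientations are given as a unit quaternion [w, x, y, z].
In Python, from cell import ctrl, cam, workorder gives the robot as it stands (ctrl), with the cameras (cam) and the job (workorder).
- The arm moves only by the tool pendant, called after "Request:" by a JSON object that holds its "name" and its "arguments". Schema: {"type":"object","properties":{"plan":{"type":"array","items":{"type":"array","items":{"type":"number"},"minItems":6,"maxItems":6},"minItems":1,"maxItems":8},"finger_gap":{"type":"number"},"force":{"type":"number"},"only":{"type":"string"},"quiet":{"type":"boolean"},"lines":{"type":"string"}},"required":["plan"],"additionalProperties":false}. plan is a list of rows, 1 to 8 of them, each of 6 numbers: dx, dy, dz in normalised numbers (1 is 200 mm), then a rotation vector rx, ry, rz in shares of 4 rad (1.0 is 4 rad); each row shifts and turns the commanded pose from where the row before left it, along the tool's axes as they then stand; what a row does not reach is not made up. A row lasts 1/8 s, in which the tool goes at most 62.5 mm and 0.188 rad, less where a joint would pass 70% of its speed; a pose out of reach is approached as far as the arm can. finger_gap is the finger opening in mm, set as the call begins (left out keeps the last). The fingers move at their own pace and stop on an object; force is the grip in N (left out, the last holds). Time passes only in rows, so rows that do not move let the fingers close. The tool returns the time, the measured TCP pose, the force, the opening and the grip force at its end. only (a regular expression) keeps the lines of the reply that match it, lines (a string "A,B") keeps lines A to B, and quiet returns only ok. No shift or turn number may pass 1 either way. Input that does not fit is refused with a message, and nothing moves.
- ctrl.observe(): the state, without advancing time (a new reading comes with each control period).
- cam.read_camera(name): name is "scene" or "top"; returns a dict with "img" (420x560x3 uint8, blue, green, red), "depth" (420x560 float32, mm along the optical axis (not along the pixel's ray), 0 where there is no reading), "fx", "fy", "cx", "cy" (pixels), "pose" (4x4, takes a point from camera to world coordinates). Camera axes: x right, y down, z forward; pixel columns grow to the right and rows downward; lengths in mm; the calibration is good to about 2 mm. A picture is of the moment at which its call begins.
- workorder.finish_job(): hands the job in; it is judged then, once.
The state is a dict: "clock": time; "joint_positions": joint angles; "qvel": joint speeds; "joint_torque": joint torques, N m; "ee_pos": TCP position; "ee_rot": TCP orientation; "ft_force": force on the tool from outside, world axes, zero at the start; "ft_torque": the same for the moment, N m; "finger_gap": finger opening in mm; "finger_force": force on a finger pad.
Only numpy, scipy, OpenCV 4.12 (cv2) and the standard library are available. Lean on these libraries where they do the work, as an engineer would, in place of code of your own. Each camera call takes 0.05 s, during which the arm holds its last target. There are 200 camera calls.

TASK

A bolt that is shorter than its neighbours has slipped into the row of accepted hub bolts behind the mesh gate. Push the gate wide open with the fingers, without gripping it, so that the inspector can reach in; then point out that bolt to her from above: bring the fingertips to about 2 cm straight above its end, stay there for at least two seconds and finish while still pointing at it. Touch none of the bolts in the row, and leave everything outside the pen where it is.

Things in the scene. Friction and masses are not known exactly. Their poses are not given: they have to be found in the camera images.
- pen: Fixed pen of grey 12 mm steel tube and mesh: 284 mm wide (its y), 146 mm deep, back and side panels 130 mm high, open on top, floor mat 4 mm thick. Origin on the cart top under the middle of the gate line; x points inwards (away from the robot), y along the gate line, z up. The bolts stand in a row along y, 55 mm inside the gate line, 52 mm apart, the outer ones 52 mm from the side panels.
- gate (a joint): Hinge of the mesh gate, rad: 0 = shut, growing as it swings outwards, towards the robot; stop at 1.75. Starts ajar at 0.1 to 0.6. No latch or spring; light friction (0.05 N m): it stays where left. Hinged at the pen's -y end (right, seen from the robot). At value q the leaf points from the hinge along (-sin q, cos q) in the pen's x and y; its inner face looks along (cos q, sin q).
- gate_hinge (a point): Point on the gate's vertical hinge line, level with the top of the gate, 130 mm above the cart. The leaf is a 12 mm thick tube frame with mesh, from 10 to 130 mm above the cart, 254 mm from hinge line to free edge, its middle plane on the hinge line.
- gate_edge (a point): Top of the gate's free edge, in the middle of its thickness, 130 mm above the cart. Near this edge a pull handle stands 35 mm out of the outer face, 35 to 90 mm above the cart.
- bolt_short: The short bolt among the accepted ones: polished bronze, upright on its hexagon head in the row inside the pen, thread up, 60 mm tall (its neighbours are 95 mm), head 30 mm across flats and 13 mm high, shank 20 mm in diameter. Any place in the row. Origin at the centre of its underside, z up. To be pointed at, not touched.
- bolt_short_top (a point): Centre of the upper (threaded) end of the short bolt, 60 mm above its underside; z up.
- bolt_a: Accepted hub bolt of polished bronze, full length: stands upright on its hexagon head in the row inside the pen, thread up. 95 mm tall, head 30 mm across flats and 13 mm high, shank 20 mm in diameter. Origin at the centre of its underside, z up. Not to be touched.
- bolt_b: Accepted hub bolt of polished bronze, full length: stands upright on its hexagon head in the row inside the pen, thread up. 95 mm tall, head 30 mm across flats and 13 mm high, shank 20 mm in diameter. Origin at the centre of its underside, z up. Not to be touched.
- bolt_c: Accepted hub bolt of polished bronze, full length: stands upright on its hexagon head in the row inside the pen, thread up. 95 mm tall, head 30 mm across flats and 13 mm high, shank 20 mm in diameter. Origin at the centre of its underside, z up. Not to be touched.
- reject_bolt: Rusty rejected bolt, 60 mm tall, standing upright on its head outside the pen, on the robot's left. Origin at the centre of its underside. Leave it alone.
- inspection_block: Grey cast V-block, 80 x 60 x 50 mm, outside the pen on the robot's left. Origin at the centre of its underside. Leave it alone.
- thread_gauge: Yellow plastic double-ended thread plug gauge lying outside the pen on the robot's left, 110 mm long, 25 mm thick. Origin under the middle of its handle. Leave it alone.
- marking_bottle: White plastic marking-fluid bottle, 44 mm in diameter, 95 mm tall, standing outside the pen on the robot's right. Origin at the centre of its underside. Leave it alone.

How it is judged (in metres and radians):
On the way, in this order (a step that is already met when the one before it is completed fails the run):
1. the gate has been pushed wide open (at least 1.15 rad) (value of joint gate above 1.15 rad), for 0.2 s.
2. with the gate open, the fingertips point at the short bolt from just above and dwell there for two seconds (value of joint gate above 1.15 rad and horizontal distance between the grasp point and bolt_short_top below 0.018 m and z of the grasp point in the frame of bolt_short_top between 0.021 and 0.06 m), for 2 s.
At the end, for the whole second after the job is handed in: Gate open by at least 1.15 rad and at rest; TCP within 18 mm sideways of the short bolt's axis and 21 to 60 mm above its end (shut fingertips 2 to 41 mm); every bolt in the row upright, within 8 mm of its start; the things outside the pen within 15 mm of theirs (all of step 2 and velocity of joint gate between -0.05 and 0.05 rad/s and distance of each of bolt_a, bolt_b, bolt_c, bolt_short from where it was at the start of the episode below 0.008 m and angle between each of bolt_a, bolt_b, bolt_c, bolt_short's own z axis and vertical below 0.1 rad and linear speed of each of bolt_a, bolt_b, bolt_c, bolt_short below 0.02 m/s and distance of each of reject_bolt, inspection_block, thread_gauge, marking_bottle from where it was at the start of the episode below 0.015 m); the robot touches nothing.
It fails at once if the robot touches a bolt in the row (contact force between any of the fingers, the arm and bolt_a above 0.3 N or contact force between any of the fingers, the arm and bolt_b above 0.3 N or contact force between any of the fingers, the arm and bolt_c above 0.3 N or contact force between any of the fingers, the arm and bolt_short above 0.3 N).
It fails at once if a bolt in the row is shifted by more than 8 mm, tipped or lifted (distance of any of bolt_a, bolt_b, bolt_c, bolt_short from where it was at the start of the episode above 0.008 m).
It fails at once if a thing outside the pen is moved by more than 15 mm or lifted (distance of any of reject_bolt, inspection_block, thread_gauge, marking_bottle from where it was at the start of the episode above 0.015 m).
It fails at once if the gate is gripped or forced (more than 25 N between fingers and pen or gate) (contact force between the fingers and pen above 25 N).
It also fails if it takes over 43 s, if anything falls off the work surface, if the arm or the gripper's body presses on something with over 40 N, if the wrist force passes 120 N, or if a joint passes its speed limit or range.

## Working session

There is one attempt and no reset: what is moved stays moved. The work goes in short steps, Python scripts to look and compute and a tool call to move; the robot and the scene stay as the last step left them, time stands still between calls to the robot, and variables do not carry over. Pictures are saved under pics/ and viewed, at most 10 in all, crops included, and the job is handed in when it is done.

```bash
ls; mkdir -p pics
```

Run:
```python
from cell import ctrl, cam, workorder
import cv2,numpy as np
for n in("scene","top"):
    c=cam.read_camera(n); cv2.imwrite(f"pics/{n}0.png",c["img"]); np.savez(f"{n}0.npz",**c)
    print(n,c["fx"],c["cx"],c["cy"],np.round(c["pose"],3).tolist())
s=ctrl.observe(); print(s)
```

```text
cell.py
pics
scene 390.67446459631094 288.1244176060817 211.34667735358713 [[-0.328, 0.595, -0.734, 1270.091], [0.945, 0.212, -0.25, 220.965], [0.007, -0.776, -0.631, 739.443], [0.0, 0.0, 0.0, 1.0]]
top 423.0417993505853 282.9060517465475 200.28975645252225 [[0.03, -0.998, 0.058, 473.926], [-0.999, -0.029, 0.019, -49.141], [-0.017, -0.059, -0.998, 1330.356], [0.0, 0.0, 0.0, 1.0]]
{'clock': 0.1, 'joint_positions': array([-1.49507332e+00,  2.45705965e-01,  1.55884617e+00,  5.76311571e-06,
        1.33873641e+00, -1.74117582e-01]), 'qvel': array([ 0.00120418, -0.00028116, -0.00241066,  0.00096445,  0.00164345,
       -0.00238339]), 'joint_torque': array([ 1.06631096e-04, -4.16914380e+01, -3.15526485e+01,  6.86335168e-02,
        3.09724978e-02, -5.20685865e-05]), 'ee_pos': array([ 160.66995016, -629.31461465,  223.30471997]), 'ee_rot': array([-8.46781522e-04,  9.92207328e-01,  1.24594944e-01,  4.45001481e-05]), 'ft_force': array([-0.91547513, -0.35691202, -0.0707074 ]), 'ft_torque': array([ 0.01778231,  0.03681332, -0.03795489]), 'finger_force': 0.0, 'finger_gap': 94.04002644386469}
```

View pics/scene0.png

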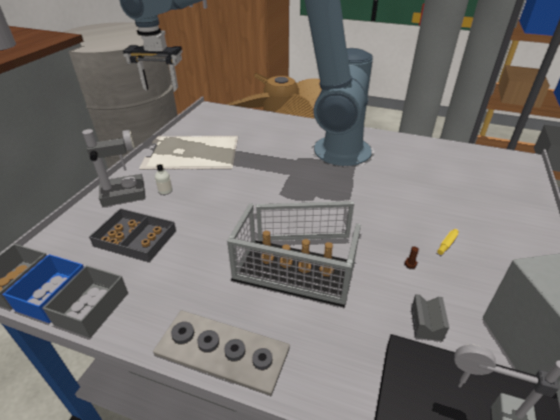

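View pics/top0.png

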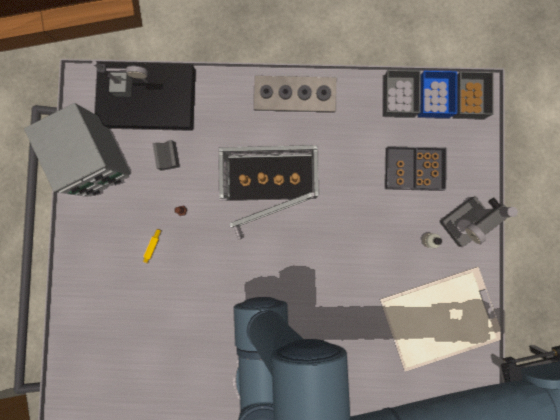

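The scene view shows the pen at about (295,250), with bolts at cols 267, 286, 305 and 328; the one at (286,255) looks short. In the top view the bolts are at (245,181), (262,179), (278,180) and (294,180). The hinge is at about (316,196) and the gate's free edge at about (232,224).

Create h.py:
```python
import numpy as np,cv2
def world(c,u,v,d):
    p=np.array([(u-c["cx"])/c["fx"]*d,(v-c["cy"])/c["fy"]*d,d,1]); return (c["pose"]@p)[:3]
def onz(c,u,v,z):
    o=c["pose"][:3,3]; r=c["pose"][:3,:3]@np.array([(u-c["cx"])/c["fx"],(v-c["cy"])/c["fy"],1]); return o+r*(z-o[2])/r[2]
def bronze(c,roi):
    x0,y0,x1,y1=roi; h=cv2.cvtColor(c["img"],cv2.COLOR_BGR2HSV)
    m=cv2.inRange(h,(5,90,70),(25,255,255)); k=np.zeros_like(m); k[y0:y1,x0:x1]=m[y0:y1,x0:x1]; return k
def cloud(c,roi):
    x0,y0,x1,y1=roi; v,u=np.mgrid[y0:y1,x0:x1]; d=c["depth"][y0:y1,x0:x1]; ok=d>0
    P=np.stack([(u-c["cx"])/c["fx"]*d,(v-c["cy"])/c["fy"]*d,d,np.ones_like(d)],-1)@c["pose"].T
    return P[...,:3][ok],np.stack([u,v],-1)[ok]
```

Run:
```python
from h import *
T=dict(np.load("top0.npz"));S=dict(np.load("scene0.npz"))
for n,c,roi in(("top",T,(215,140,325,245)),("scene",S,(225,195,365,305))):
    m=bronze(c,roi); N,L,st,ce=cv2.connectedComponentsWithStats(m)
    for i in range(1,N):
        if st[i,4]<8: continue
        v,u=np.nonzero(L==i); d=c["depth"][v,u]; g=d>0
        W=np.array([world(c,a,b,e) for a,b,e in zip(u[g],v[g],d[g])])
        print(n,st[i],ce[i].round(1),"zmax",W[:,2].max().round(0) if len(W) else 0, W[W[:,2]>W[:,2].max()-8].mean(0).round(0) if len(W) else 0)
P,uv=cloud(T,(210,135,330,245))
k=(P[:,2]>112)&(P[:,2]<150); Q=P[k]; print(len(Q),Q.min(0).round(),Q.max(0).round())
for u,v in((316,196),(232,224),(222,196),(316,149),(222,149)): print(u,v,onz(T,u,v,130).round(0))
a=cv2.resize(T["img"][135:245,210:330],None,fx=4,fy=4,interpolation=2)
b=cv2.resize(S["img"][195:305,225:365],None,fx=4,fy=4,interpolation=2)[:, :]
b=cv2.resize(b,(320*560//440,320)) ;a=cv2.resize(a,(349,320))
cv2.imwrite("pics/zoom.png",np.hstack([a,b]))
```

```text
top [257 172  12  13 113] [262.1 177.9] zmax 104.0 [617.  42.  99.]
top [290 172  11  13 104] [294.7 178.3] zmax 103.0 [618. -58.  99.]
top [239 174  12  12 116] [244.3 179.7] zmax 104.0 [609.  97.  99.]
top [273 174  11  12  99] [278.3 179.3] zmax 67.0 [615.  -7.  63.]
scene [263 231   8  14  96] [266.1 237.6] zmax 102.0 [622. -56.  99.]
scene [301 239   9  15  97] [305.2 245.8] zmax 102.0 [620.  43.  99.]
scene [324 242   8  16 102] [327.8 249.8] zmax 100.0 [613.  97.  98.]
scene [282 245   9   5  33] [286.  246.8] zmax 68.0 [617.  -5.  64.]
scene [262 254   7   6  30] [264.9 256.3] zmax 96.0 [698. -36.  96.]
scene [271 256   3   5  13] [272.  257.7] zmax 19.0 [621. -43.  18.]
scene [280 258   6   6  29] [282.4 260.2] zmax 32.0 [625.  -9.  27.]
scene [263 261   6   3  14] [265.5 262. ] zmax 15.0 [634. -56.  11.]
scene [288 260   5   5  21] [289.8 261.9] zmax 24.0 [620.   4.  20.]
scene [298 262   6   5  26] [300.5 264.2] zmax 31.0 [624.  39.  27.]
scene [280 265   6   3  11] [283.  265.7] zmax 13.0 [631.  -9.  10.]
scene [306 264   6   5  24] [308.2 265.8] zmax 31.0 [622.  51.  27.]
scene [319 267  13   6  49] [325.4 269.4] zmax 99.0 [689. 105.  99.]
scene [298 269   6   4  15] [300.9 270.1] zmax 16.0 [631.  39.  12.]
scene [305 270   5   3   9] [306.6 271. ] zmax 14.0 [629.  52.  10.]
scene [323 274   6   2   9] [325.  274.7] zmax 14.0 [625.  99.  10.]
1245 [ 467. -123.  112.] [706. 165. 138.]
316 196 [ 559. -120.  130.]
232 224 [472. 116. 130.]
222 196 [551. 147. 130.]
316 149 [ 693. -117.  130.]
222 149 [686. 152. 130.]
```

View pics/zoom.png

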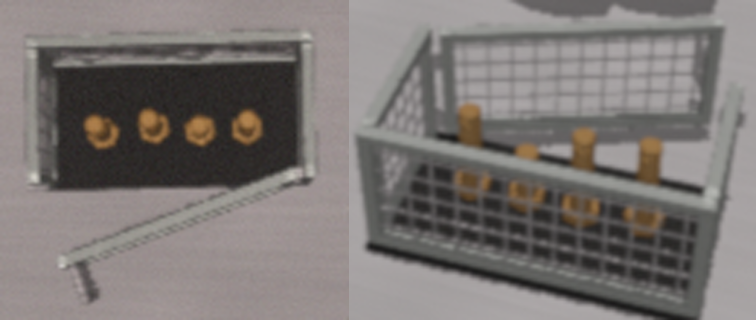

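The crops show the second bolt from the hinge side clearly short: its end is at z≈64, against 99 for the others, in both views. The gate is ajar with its handle at the left end, so there is room to lower the fingers between the leaf and the gate line. Next I'll fit the leaf and the pen axes.

Create leaf.py:
```python
from h import *
T=dict(np.load("top0.npz"));S=dict(np.load("scene0.npz"))
# bolt tops: upper blob (top view depth) and row direction
B=np.array([[609,97],[617,42],[615.5,-6],[620,-57]],float)
d=np.polyfit(B[:,1],B[:,0],1)[0]; yaw=-np.arctan(d); ex=np.array([np.cos(yaw),np.sin(yaw)]); ey=np.array([-ex[1],ex[0]])
o=B.mean(0)-55*ex; print("yaw",yaw,"origin",o.round(1))
for n,c,roi in(("top",T,(210,135,330,245)),("scene",S,(225,190,365,310))):
    P,_=cloud(c,roi); Q=P[(P[:,2]>115)&(P[:,2]<140)]
    X=(Q[:,:2]-o)@ex; Y=(Q[:,:2]-o)@ey
    print(n,"pen X max",np.percentile(X,99).round(),"Y range",np.percentile(Y[X>20],[1,99]).round(),"z",np.median(Q[:,2]).round())
    k=(X<-15)&(X>-120); L=Q[k,:2].astype(np.float32)
    vx,vy,x0,y0=cv2.fitLine(L,cv2.DIST_HUBER,0,.01,.01).ravel()
    if vy<0: vx,vy=-vx,-vy
    q=np.arctan2(-vx,vy)-yaw; f=(L-[x0,y0])@[vx,vy]; e=np.array([x0,y0])+np.array([vx,vy])*f.max()
    print(" leaf q",q.round(3),"edge",e.round(),"hinge",(e-254*np.array([vx,vy])).round(), "pen frame",((e-254*np.array([vx,vy])-o)@np.c_[ex,ey]).round(),len(L))
for X,Y in((-25,55),(-145,-83)): print(X,Y,(o+X*ex+Y*ey).round())
```

```bash
python3 leaf.py
```

```text
yaw 0.0625049185355604 origin [560.5  15.6]
top pen X max 139.0 Y range [-142.  140.] z 130.0
 leaf q 0.322 edge [469. 124.] hinge [ 564. -111.] pen frame [  -4. -127.] 328
scene pen X max 142.0 Y range [-140.  142.] z 129.0
 leaf q 0.326 edge [474. 127.] hinge [ 570. -108.] pen frame [   2. -124.] 484
-25 55 [532.  69.]
-145 -83 [421. -76.]
```

Units first: shifts go in shares of 200 mm and turns go in shares of 4 rad. So -37 mm / 200 = -0.185, 33 mm / 200 = 0.165.

Request:
{"name": "pendant", "arguments": {"plan": [[0.165, -0.185, 0, 0, 0, 0], [0.165, -0.185, 0, 0, 0, 0], [0.165, -0.185, 0, 0, 0, 0], [0.165, -0.185, 0, 0, 0, 0], [0.165, -0.185, 0, 0, 0, 0], [0.165, -0.185, 0, 0, 0, 0], [0.165, -0.185, 0, 0, 0, 0], [0.165, -0.185, 0, 0, 0, 0]], "finger_gap": 0}}

```text
clock: 1.1
ee_pos: [343.6, -276.1, 223.9]
ee_rot: [-0.0, 0.992, 0.124, -0.0]
ft_force: [0.5, 0.1, -0.1]
finger_gap: 17.8
finger_force: 0.0
```

Request:
{"name": "pendant", "arguments": {"plan": [[0.165, -0.185, 0, 0, 0, 0], [0.165, -0.185, 0, 0, 0, 0], [0.165, -0.185, 0, 0, 0, 0], [0.165, -0.185, 0, 0, 0, 0], [0.165, -0.185, 0, 0, 0, 0], [0.165, -0.185, 0, 0, 0, 0], [0.165, -0.185, 0, 0, 0, 0], [0, 0, 0, 0, 0, 0]]}}

```text
clock: 2.1
ee_pos: [503.4, 32.7, 223.8]
ee_rot: [-0.0, 0.992, 0.127, -0.0]
ft_force: [-0.1, 0.1, 0.0]
finger_gap: 0.4
finger_force: 0.0
```

To row units: 37 mm / 200 = 0.185, 30 mm / 200 = 0.15.

Request:
{"name": "pendant", "arguments": {"plan": [[0.185, -0.14, 0, 0, 0, 0], [0, 0, 0, 0, 0, 0], [0, 0, 0.15, 0, 0, 0], [0, 0, 0.15, 0, 0, 0], [0, 0, 0.15, 0, 0, 0], [0, 0, 0.145, 0, 0, 0], [0, 0, 0, 0, 0, 0]]}}

```text
clock: 2.98
ee_pos: [529.5, 65.5, 103.0]
ee_rot: [-0.0, 0.992, 0.124, -0.003]
ft_force: [-0.3, 0.4, -0.5]
finger_gap: 0.4
finger_force: 0.0
```

Run:
```python
from cell import ctrl, cam, workorder
import cv2,numpy as np
a=cam.read_camera("top")["img"][125:325,190:390]; b=cam.read_camera("scene")["img"][130:330,195:395]
cv2.imwrite("pics/in.png",cv2.resize(np.hstack([a,b]),(800,400)))
```

```text
(no output)
```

View pics/in.png

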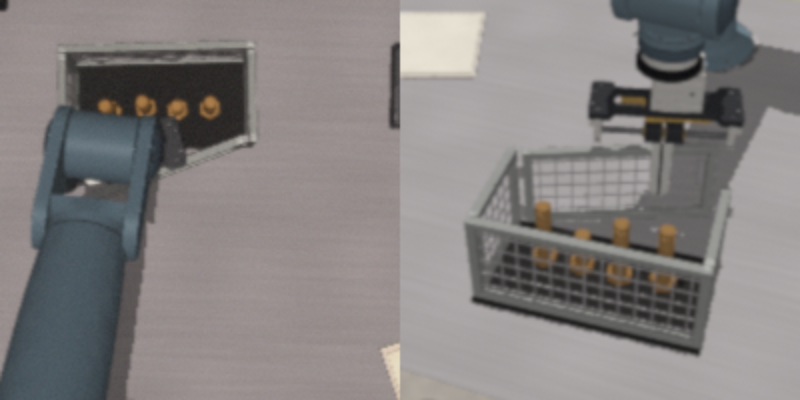

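The fingers are inside the leaf, well clear of the bolts. Now I'll push along the arc.

To row units: -13 mm / 200 = -0.065, -12 mm / 200 = -0.06.

Request:
{"name": "pendant", "arguments": {"plan": [[-0.065, 0.015, 0, 0, 0, 0], [-0.065, 0.015, 0, 0, 0, 0], [-0.065, 0.015, 0, 0, 0, 0], [-0.065, 0.015, 0, 0, 0, 0], [-0.06, 0.015, 0, 0, 0, 0], [-0.06, 0.01, 0, 0, 0, 0], [0, 0, 0, 0, 0, 0]]}}

```text
clock: 3.95
ee_pos: [461.7, 31.1, 105.1]
ee_rot: [-0.0, 0.992, 0.124, -0.0]
ft_force: [0.5, -0.4, 0.4]
finger_gap: 0.5
finger_force: 0.0
```

Request:
{"name": "pendant", "arguments": {"plan": [[-0.06, 0.045, 0, 0, 0, 0], [-0.06, 0.045, 0, 0, 0, 0], [-0.06, 0.045, 0, 0, 0, 0], [-0.06, 0.045, 0, 0, 0, 0], [0, 0, 0, 0, 0, 0]]}}

```text
clock: 4.58
ee_pos: [424.4, -16.3, 105.2]
ee_rot: [0.0, 0.992, 0.124, -0.0]
ft_force: [-0.1, -0.4, -0.4]
finger_gap: 0.2
finger_force: 0.0
```

Request:
{"name": "pendant", "arguments": {"plan": [[-0.03, 0.065, 0, 0, 0, 0], [-0.03, 0.065, 0, 0, 0, 0], [-0.03, 0.065, 0, 0, 0, 0], [-0.025, 0.06, 0, 0, 0, 0], [-0.025, 0.06, 0, 0, 0, 0], [0, 0, 0, 0, 0, 0], [0, 0, 0, 0, 0, 0]]}}

```text
clock: 5.45
ee_pos: [413.5, -83.4, 105.3]
ee_rot: [0.0, 0.992, 0.125, 0.0]
ft_force: [-0.3, -0.4, -0.7]
finger_gap: 0.5
finger_force: 0.0
```

To row units: -35 mm / 200 = -0.175, -30 mm / 200 = -0.15.

Request:
{"name": "pendant", "arguments": {"plan": [[0.01, -0.04, 0, 0, 0, 0], [0, 0, -0.15, 0, 0, 0], [0, 0, -0.175, 0, 0, 0], [0, 0, -0.175, 0, 0, 0], [0, 0, 0, 0, 0, 0]]}}

```text
clock: 6.08
ee_pos: [415.1, -75.2, 207.9]
ee_rot: [0.002, 0.992, 0.125, 0.003]
ft_force: [-0.4, -0.1, -0.1]
finger_gap: 0.7
finger_force: 0.0
```

Run:
```python
from cell import ctrl, cam, workorder
import cv2,numpy as np
T=cam.read_camera("top");S=cam.read_camera("scene");np.savez("top1.npz",**T);np.savez("scene1.npz",**S)
a=T["img"][125:325,190:390]; b=S["img"][130:330,195:395]
cv2.imwrite("pics/open.png",cv2.resize(np.hstack([a,b]),(800,400)))
```

```text
(no output)
```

View pics/open.png

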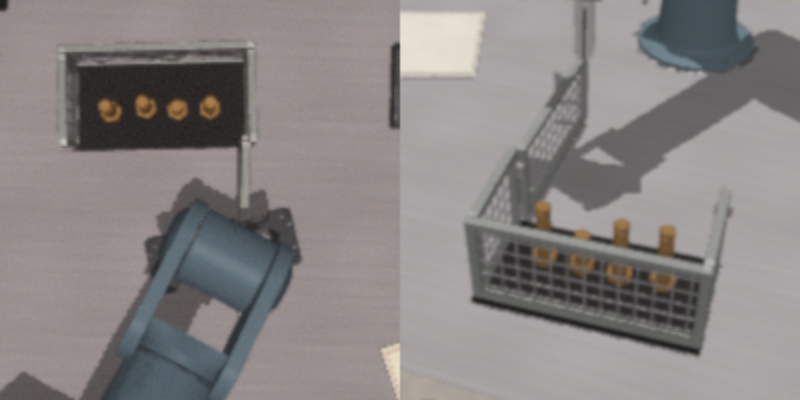

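The leaf now points straight at the robot, vertical at (243,175) in the left crop, so it is open about 1.5 rad. The bolts are undisturbed. Next I'll move above the short bolt at (616.5, −6.5).

To row units: 36 mm / 200 = 0.18, 35 mm / 200 = 0.175.

Request:
{"name": "pendant", "arguments": {"plan": [[0.175, -0.015, 0, 0, 0, 0], [0.175, -0.015, 0, 0, 0, 0], [0.18, -0.015, 0, 0, 0, 0], [0.18, -0.015, 0, 0, 0, 0], [0.175, -0.015, 0, 0, 0, 0], [0.175, -0.01, 0, 0, 0, 0], [0, 0, 0, 0, 0, 0], [0, 0, 0, 0, 0, 0]]}}

```text
clock: 7.18
ee_pos: [613.3, -6.0, 203.3]
ee_rot: [-0.0, 0.992, 0.125, -0.002]
ft_force: [-0.1, -0.5, -0.3]
finger_gap: 0.9
finger_force: 0.0
```

Run:
```python
from cell import ctrl, cam, workorder
import cv2,numpy as np
from h import *
p=ctrl.observe()["ee_pos"]; q=ctrl.observe()["ee_rot"]
from scipy.spatial.transform import Rotation as R
print(p.round(1),"to go, tool axes",R.from_quat(np.roll(q,-1)).inv().apply([616.5-p[0],-6.5-p[1],104-p[2]]).round(1))
T=dict(np.load("top1.npz"));S=dict(np.load("scene1.npz"))
for c,roi in((T,(270,165,287,190)),(S,(280,240,293,252))):
    P,uv=cloud(c,roi); k=(P[:,2]>57)&(P[:,2]<72)&(bronze(c,roi)[uv[:,1],uv[:,0]]>0); print(k.sum(),P[k].mean(0).round(1), onz(c,*uv[k].mean(0),64).round(1))
P,uv=cloud(T,(300,190,318,232)); L=P[(P[:,2]>115)&(P[:,2]<140)&(P[:,0]<545)][:,:2].astype(np.float32)
v=cv2.fitLine(L,cv2.DIST_HUBER,0,.01,.01).ravel(); v=v if v[0]<0 else -v; print("gate q",np.arctan2(-v[0],v[1])-.0625,len(L))
```

```text
[613.3  -6.  203.3] to go, tool axes [ 3.3  1.4 99.3]
36 [615.   -7.1  63.4] [615.   -7.2  64. ]
27 [617.3  -5.6  63.8] [617.5  -5.6  64. ]
gate q 1.5073601 136
```

The two views put the end at (615,−7,63.4) and (617,−6,63.8), and the gate is at 1.51 rad. I'll descend straight down.

To row units: 30 mm / 200 = 0.15, 20 mm / 200 = 0.1.

Request:
{"name": "pendant", "arguments": {"plan": [[0.015, 0.005, 0, 0, 0, 0], [0, 0, 0.15, 0, 0, 0], [0, 0, 0.15, 0, 0, 0], [0, 0, 0.1, 0, 0, 0], [0, 0, 0.06, 0, 0, 0], [0, 0, 0.025, 0, 0, 0], [0, 0, 0, 0, 0, 0], [0, 0, 0, 0, 0, 0]]}}

```text
clock: 8.18
ee_pos: [618.5, -6.6, 109.3]
ee_rot: [0.0, 0.992, 0.125, 0.001]
ft_force: [0.2, -0.0, 1.0]
finger_gap: 0.7
finger_force: 0.0
```

Run:
```python
from cell import ctrl, cam, workorder
import cv2,numpy as np
a=cam.read_camera("top")["img"][125:325,190:390]; b=cam.read_camera("scene")["img"][130:330,195:395]
cv2.imwrite("pics/point.png",cv2.resize(np.hstack([a,b]),(800,400)))
```

```text
(no output)
```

View pics/point.png

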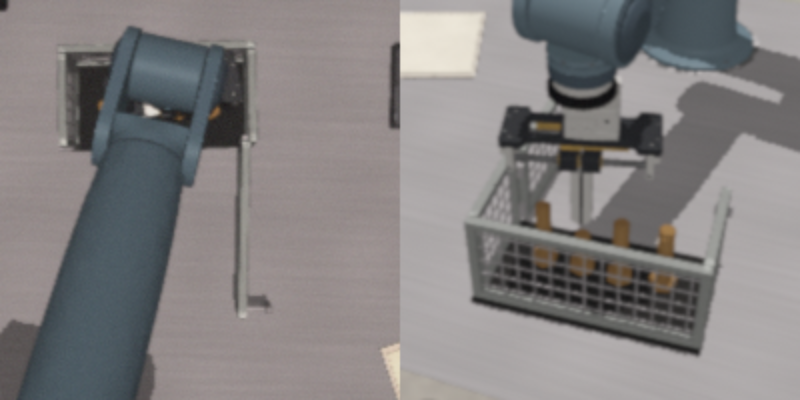

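The fingertips are right above the short bolt at (582,225) in the right crop, and the gate is wide open in the left crop. I'll lower about 4 mm, dwell over 2 s and hand in.

To row units: 4 mm / 200 = 0.02, -1 mm / 200 = -0.005.

Request:
{"name": "pendant", "arguments": {"plan": [[-0.005, 0, 0.02, 0, 0, 0], [0, 0, 0, 0, 0, 0], [0, 0, 0, 0, 0, 0], [0, 0, 0, 0, 0, 0], [0, 0, 0, 0, 0, 0], [0, 0, 0, 0, 0, 0], [0, 0, 0, 0, 0, 0], [0, 0, 0, 0, 0, 0]]}}

```text
clock: 9.28
ee_pos: [616.8, -6.7, 104.3]
ee_rot: [-0.0, 0.992, 0.125, -0.0]
ft_force: [-0.4, 0.3, -0.1]
finger_gap: 0.2
finger_force: 0.0
```

Request:
{"name": "pendant", "arguments": {"plan": [[0, 0, 0, 0, 0, 0], [0, 0, 0, 0, 0, 0], [0, 0, 0, 0, 0, 0], [0, 0, 0, 0, 0, 0], [0, 0, 0, 0, 0, 0], [0, 0, 0, 0, 0, 0], [0, 0, 0, 0, 0, 0], [0, 0, 0, 0, 0, 0]]}}

```text
clock: 10.28
ee_pos: [616.8, -6.7, 104.3]
ee_rot: [-0.0, 0.992, 0.125, -0.0]
ft_force: [-0.3, 1.0, -0.0]
finger_gap: 0.2
finger_force: 0.0
```

Request:
{"name": "pendant", "arguments": {"plan": [[0, 0, 0, 0, 0, 0], [0, 0, 0, 0, 0, 0], [0, 0, 0, 0, 0, 0], [0, 0, 0, 0, 0, 0], [0, 0, 0, 0, 0, 0], [0, 0, 0, 0, 0, 0], [0, 0, 0, 0, 0, 0], [0, 0, 0, 0, 0, 0]]}}

```text
clock: 11.28
ee_pos: [616.8, -6.7, 104.3]
ee_rot: [-0.0, 0.992, 0.125, 0.0]
ft_force: [0.4, 0.4, -0.1]
finger_gap: 0.3
finger_force: 0.0
```

```bash
python3 -c "from cell import ctrl, cam, workorder;print(workorder.finish_job())"
```

```text
the job is handed in; nothing more can be done
None
```

The job is handed in, with no verdict returned: the gate was pushed open to about 1.5 rad, and the shut fingertips held about 2 cm above the short bolt (second from the hinge side) for about 3 s, still pointing at it at the end, with no contact seen on the bolts.

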